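# Unfold the bench hook and hang the terminal panel on it

### The job

Swing the folding hook on the grey tool board all the way out, so that it stands square to the board. Then lift the tall panel with the window out of the black rack and hang it on the hook by its window, so that it hangs straight behind the hook's upturned tip when you let go. Leave the short panel standing in the rack.

Things in the scene. Friction and masses are not known exactly. Their poses are not given: they have to be found in the camera images.
- hook (a joint): angle of the folding hook about its upright hinge pin: 0 = folded flat along the board, 1.571 = fully out, square to the board (end stop). Growing values turn it anticlockwise seen from above. Stiff hinge: it stays where it is left; about 1.3 N sideways at the tip moves it. It starts between 0 and 0.3
- hook_hinge (a point): hinge pin of the hook, at the height of the middle of the hook's level arm (200 mm above the table). Its x axis points along the arm to the tip, z up. It lies 18 mm in front of the face of the board. The grey board is fixed, upright, 300 mm long, 16 mm thick, its top edge 206 mm above the table, and stands on a foot plate 12 mm high reaching 42 mm out from the face
- hook_tip (a point): middle of the free part of the hook's upturned tip, an upright round steel post 12 mm in diameter at the end of the arm, 120 mm from the hinge pin. The arm is a level round steel bar 12 mm in diameter; its top is 15 mm below this point, its middle 21 mm below; the post's round top is 15 mm above this point. x axis along the arm, away from the hinge; z up
- panel_centre (a point): centre of the tall panel: blue metal plate 130 mm wide (its x), 8 mm thick (its y), 200 mm tall (its z, up), about 0.35 kg, standing upright in one of the rack's two slots, its underside 12 mm above the table. It has a window 80 mm wide and 80 mm tall, from 20 mm below to 60 mm above this point, centred across the width; above the window is a bar 40 mm high, to be gripped on its 8 mm thickness from above. On its +y face, below the window, black terminal blocks stand out 14 mm
- window_top (a point): middle of the upper edge of the tall panel's window, 60 mm above panel_centre and 40 mm below the panel's top edge; this edge is to rest on the hook's arm. Same axes as panel_centre
- blank_centre (a point): centre of the short panel without a window: blue plate 110 mm wide, 8 mm thick, 100 mm tall, standing in the other slot; it stays there
- rack: black fixed rack on the table, 310 by 90 mm, 37 mm high, origin at the centre of its underside; two slots end to end along its x axis, centred 75 mm to either side, each 11 mm wide and 25 mm deep. Which panel is in which slot varies

How it is judged:
By the outcome, as a careful person would: the job done as asked, in the order asked, and still so for the second after the job is handed in, with the robot touching nothing.
It also fails if it takes over 67 s, if anything falls off the work surface, if the arm or the gripper's body presses on something with over 40 N, if the wrist force passes 120 N, or if a joint passes its speed limit or range.

### The arm

A 6-joint arm with a two-finger parallel gripper is mounted at the origin on the work surface. World frame = base frame: x ahead of the robot, y to its left, z up, the work surface at z = 0. Lengths are in m, angles in degrees, forces in N, time in s.
With the tool pointing down it reaches from about 0.35 to 0.875 m from the base axis. Payload 4.2 kg.
Tool frame: the origin (TCP) lies where the fingers leave the gripper's body, on its centre line; the fingertips stand 70 mm ahead of it and the grasp point (between the pads) lies 51 mm ahead of it; z points along the fingers, y is the direction in which the jaws open and shut (so a half turn about z gives the same grasp; the last joint's range is limited). The gripper opens to 87 mm and grips with 3 to 60 N. Pads are 19 mm wide; open, the fingers measure 117 mm over their backs; the gripper's body (75 mm by 190 mm) begins 51 mm behind the grasp point.
Start: joints at [84.488, 22.042, 0.453, 0, -68.411, -14.817], TCP at [0.217, 0.586, 0.292] pointing down, gripper open.
Joint ranges: [-179.83, 179.83], [-69.29, 118.12], [-61.27, 80.66], [-181.25, 117.63], [-171.15, -9.14], [-177.46, 177.46]. Speed limits (degrees/s): [159.86, 159.86, 180, 180, 180, 180].

### API

Orientations are given as a 3x3 rotation matrix whose columns are the frame's x, y, z axes.
In Python, from station import sense, capture, camera_model, finish_job gives the robot as it stands.
- The arm moves only by the shell command python3 -m inch 'ROWS'. ROWS is JSON, a list of rows, each an object with "hand": the closure, from 0 (fully open) to 1 (shut); "slide": the shift along the world's x, y, z in cm, a list of three; "yaw": the turn about the world's z in rad. A call has 1 to 10 rows; each row is the pose to reach, as a shift and turn from the pose commanded when the call began; what a row does not reach only later rows make up. A row lasts 1/8 s, in which the tool goes at most 62.5 mm and 10.7 degrees, less where a joint would pass 70% of its speed; a pose out of reach is approached as far as the arm can. A call with a gripper value outside its range is refused whole. The fingers move at their own pace and stop on an object; the grip force is fixed at half the most. Time passes only in rows, so rows that repeat a pose let the fingers close. It gives the time, the measured TCP pose, the force and the opening at its end, in the units of the state.
- sense(): the state, without advancing time (a new reading comes with each control period).
- capture(name): name is "scene" or "top" or "wrist"; returns the picture (420x560x3 uint8, blue, green, red); there is no depth.
- camera_model(name): a dict with "mtx" (3x3 intrinsics, pixels), "xyz" and "orientation" of the camera in the world; the wrist camera has in their place "tool_from_camera" (4x4, takes a point from camera to tool coordinates, whose origin is the TCP and whose axes are the flange's). Camera axes: x right, y up, looking along -z (the intrinsics and any distortion apply to the point x, -y, -z); pixel columns grow to the right and rows downward; lengths in m; the calibration is good to about 2 mm. A picture is of the moment at which its call begins: read the wrist's pose just before it. camera_model takes no time and is no camera call.
- finish_job(): hands the job in, once; it reports no verdict.
The state is a dict: "time_s": time; "joints": joint angles; "joint_velocities": joint speeds; "effort": joint torques, N m; "tcp_pos": TCP position; "ee_rot": TCP orientation; "wrist_force": force on the tool from outside, world axes, zero at the start; "moment": the same for the moment, N m; "gripper_width": opening from 0.0 (shut) to 1.0 (fully open).
Only numpy, scipy, OpenCV 4.12 (cv2) and the standard library are available. Lean on these libraries where they do the work, as an engineer would, in place of code of your own. Each camera call takes 0.05 s, during which the arm holds its last target. There are 200 camera calls.

## Working session

There is one attempt and no reset: what is moved stays moved. The work goes in short steps, Python scripts to look and compute and a shell command to move; the robot and the scene stay as the last step left them, time stands still between calls to the robot, and variables do not carry over. Pictures are saved under pics/ and viewed, about 8 in all and at most 12, crops included, and the job is handed in when it is done.

```bash
ls; mkdir -p pics; python3 - <<'E'
from station import *
import cv2
import numpy as np
for n in ("scene","top"):
    im=capture(n); cv2.imwrite(f"pics/{n}0.png",im); m=camera_model(n); print(n,m)
print(camera_model("wrist")); s=sense(); print(s)
E
```

```text
pics
scene {'mtx': array([[379.63252928,   0.        , 281.6440706 ],
       [  0.        , 379.63252928, 211.12905795],
       [  0.        ,   0.        ,   1.        ]]), 'xyz': array([ 0.72686086, -0.31029351,  0.72228076]), 'orientation': array([[ 0.83754605, -0.46683626,  0.28386708],
       [ 0.54626104,  0.70527339, -0.45187201],
       [ 0.01074634,  0.53352915,  0.8457134 ]])}
top {'mtx': array([[413.60800526,   0.        , 280.03680735],
       [  0.        , 413.60800526, 205.87865921],
       [  0.        ,   0.        ,   1.        ]]), 'xyz': array([0.49321839, 0.02058599, 0.82339514]), 'orientation': array([[ 0.01429779,  0.99847218, -0.05337488],
       [-0.99945514,  0.01585926,  0.02894672],
       [ 0.02974898,  0.05293193,  0.9981549 ]])}
{'mtx': array([[365.22859855,   0.        , 282.95827963],
       [  0.        , 365.22859855, 219.40602726],
       [  0.        ,   0.        ,   1.        ]]), 'tool_from_camera': array([[-2.19292029e-04,  9.56184623e-01,  2.92764272e-01,
         7.98149201e-02],
       [ 9.99999811e-01,  4.15849311e-05,  6.13220711e-04,
   
[... 286 characters left out ...]
1202e-02,
       -6.84117833e+01, -1.48158222e+01]), 'joint_velocities': array([-0.01305686, -0.07747782,  0.20313931,  0.06575177, -0.08283074,
       -0.01598255]), 'effort': array([-1.63767845e-04, -3.91692138e+01,  1.87934858e+01,  4.23189104e+00,
        1.34002647e-02, -7.88512602e-05]), 'tcp_pos': array([0.21695796, 0.58570621, 0.2912758 ]), 'ee_rot': array([[ 9.37676376e-01, -3.47509275e-01, -5.63815844e-04],
       [-3.47509710e-01, -9.37674498e-01, -1.88072488e-03],
       [ 1.24893601e-04,  1.95944277e-03, -9.99998072e-01]]), 'wrist_force': array([ 0.49044351, -0.16184771, -0.15022644]), 'moment': array([ 0.00124363,  0.01791683, -0.01535274]), 'gripper_width': 0.9968059167480829}
```

View pics/scene0.png

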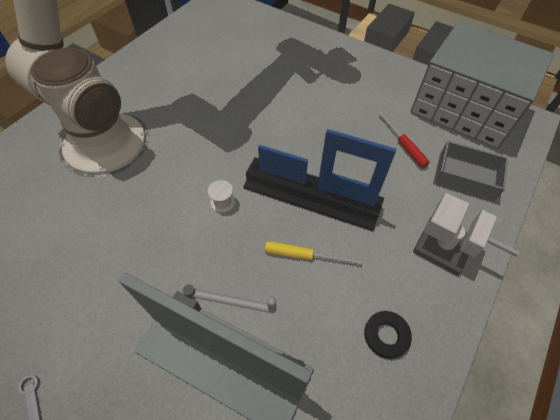

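View pics/top0.png

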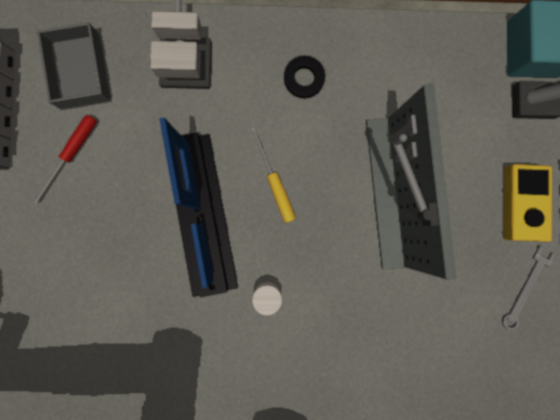

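The scene shows the hook beyond the board on its +y side, hinge near (188,293) and tip near (271,303). The tall windowed panel is in the far rack slot, with its top bar from (325,133) to (393,150). The top view shows the hinge near (430,213), the tip near (403,138) and the panel's top edge from (163,121) to (181,205). I'll enlarge both.

```bash
cat > h.py <<'E'
import numpy as np, cv2
from station import *
def model(n):
    m=camera_model(n); 
    if n!="wrist": return m["mtx"],m["xyz"],m["orientation"]
    s=sense(); T=m["tool_from_camera"]; R=s["ee_rot"]
    return m["mtx"],s["tcp_pos"]+R@T[:3,3],R@T[:3,:3]
def ray(M,u,v):
    K,p,R=M; d=np.array([(u-K[0,2])/K[0,0],-(v-K[1,2])/K[1,1],-1]); return p,R@d
def onz(M,u,v,z):
    p,d=ray(M,u,v); return p+d*(z-p[2])/d[2]
def tri(*a):
    A=np.zeros((3,3));b=np.zeros(3)
    for M,u,v in a:
        p,d=ray(M,u,v); d/=np.linalg.norm(d); P=np.eye(3)-np.outer(d,d); A+=P; b+=P@p
    x=np.linalg.solve(A,b); return x
def proj(M,X):
    K,p,R=M; c=R.T@(np.asarray(X)-p); return K[0,0]*c[0]/-c[2]+K[0,2], K[1,1]*c[1]/c[2]+K[1,2]
def crop(f,o,u0,v0,w,h,k):
    im=cv2.imread(f)[v0:v0+h,u0:u0+w]; cv2.imwrite(o,cv2.convertScaleAbs(cv2.resize(im,None,fx=k,fy=k,interpolation=cv2.INTER_CUBIC),alpha=1.5))
E
python3 -c "
from h import *
crop('pics/top0.png','pics/top0c.png',155,75,310,230,2.5)
crop('pics/scene0.png','pics/scene0c.png',115,120,310,230,2.5)"
```

```text
(no output)
```

View pics/top0c.png

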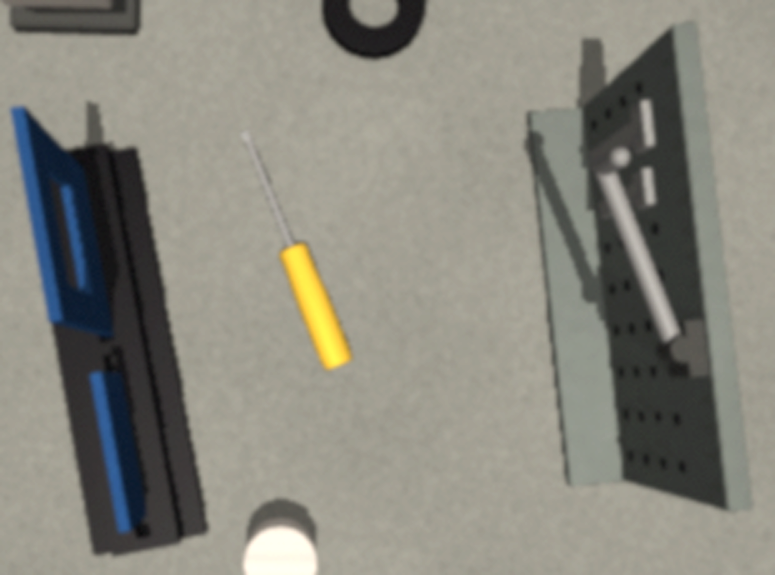

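View pics/scene0c.png

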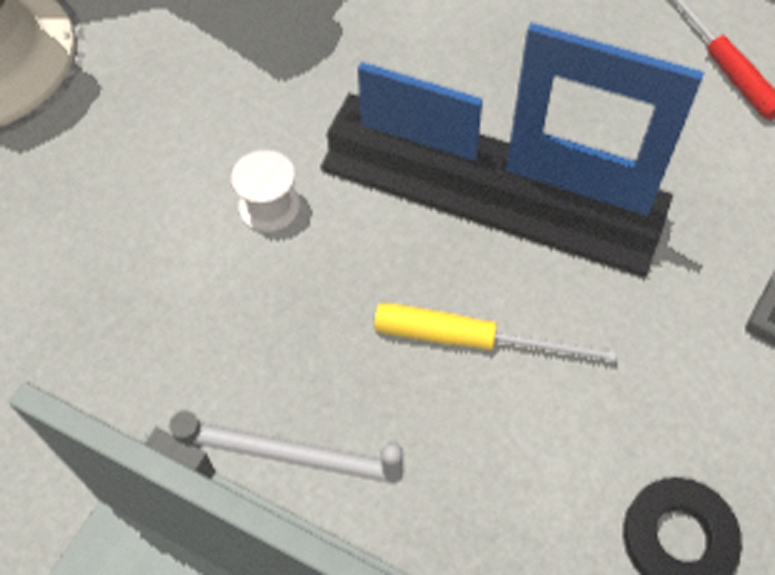

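Crop readings: in the top view the tip post is at (621,157), the hinge at about (688,347), the board's front top edge from (673,28) to (727,508), and the panel's top strip from (20,110) to (56,321). In the scene view the tip is at (392,452), the hinge at (184,425), and the panel's top corners are at (530,25) and (700,73). The visible (-y) face carries no terminal blocks.

```bash
python3 - <<'E'
from h import *
np.set_printoptions(precision=4,suppress=True)
T=model("top");S=model("scene")
t=lambda u,v:(155+u/2.5,75+v/2.5)
s=lambda u,v:(115+u/2.5,120+v/2.5)
print("tip",onz(T,*t(621,157),.233),onz(S,*s(392,452),.233),tri((T,*t(621,157)),(S,*s(392,452))))
print("hinge",onz(T,*t(688,347),.206),onz(S,*s(184,425),.215),tri((T,*t(688,347)),(S,*s(184,425))))
a,b=onz(T,*t(673,28),.206),onz(T,*t(727,508),.206); print("board",a,b,np.linalg.norm(a-b),np.degrees(np.arctan2(*(a-b)[1::-1])))
d=(a-b)/np.linalg.norm(a-b);n=np.array([-d[1],d[0],0])
for z,(u,v) in ((.2,(672,335)),(.2,(610,178)),(.233,(621,157))):
    p=onz(T,*t(u,v),z); print(p,"along",(p-b)@d,"front",(p-b)@n)
for nm,M,f,P in (("T",T,t,((20,110),(56,321))),("S",S,s,((530,27),(700,75)))):
    q=[onz(M,*f(*p),.212) for p in P]; e=q[0]-q[1]; print(nm,q,(q[0]+q[1])/2,np.linalg.norm(e),np.degrees(np.arctan2(e[1],e[0])))
q=[onz(T,*t(*p),.037) for p in ((135,150),(207,530))];e=q[0]-q[1];print("rack edge",q,np.degrees(np.arctan2(e[1],e[0])))
E
```

```text
tip [ 0.6269 -0.1748  0.233 ] [ 0.6285 -0.1738  0.233 ] [ 0.6277 -0.1743  0.2327]
hinge [ 0.5179 -0.2243  0.206 ] [ 0.5195 -0.2196  0.215 ] [ 0.5184 -0.2202  0.2146]
board [ 0.7137 -0.216   0.206 ] [ 0.4216 -0.2475  0.206 ] 0.2937833742151461 6.148413665543054
[ 0.5253 -0.2169  0.2   ] along 0.10635600746979612 front 0.019331868053106386
[ 0.6212 -0.1788  0.2   ] along 0.20578520428468927 front 0.04690237549423028
[ 0.6269 -0.1748  0.233 ] along 0.21188884060090848 front 0.05034930091469174
T [array([0.6523, 0.1786, 0.212 ]), array([0.5272, 0.1539, 0.212 ])] [0.5897 0.1662 0.212 ] 0.12757297463219955 11.148669561628985
S [array([0.5297, 0.1545, 0.212 ]), array([0.6534, 0.1811, 0.212 ])] [0.5916 0.1678 0.212 ] 0.1264501242190166 -167.8843470966546
rack edge [array([0.6688, 0.1356, 0.037 ]), array([0.3813, 0.075 , 0.037 ])] 11.904464382334094
```

Hinge is about (0.518,-0.221), the board runs at 6.1°, and the hook starts at about 0.30 rad. The fully-out tip should be at (0.505,-0.102). The panel's top middle is about (0.591,0.167), yaw 12°. I'll move the shut fingers to the board side of the post.

```bash
python3 -m inch '[{"hand":1,"slide":[0,0,6],"yaw":0},{"hand":1,"slide":[3,-5,9],"yaw":-0.1},{"hand":1,"slide":[42,-78.3,9],"yaw":-0.82},{"hand":1,"slide":[42,-78.3,9],"yaw":-0.82},{"hand":1,"slide":[42,-78.3,9],"yaw":-0.82},{"hand":1,"slide":[42,-78.3,9],"yaw":-0.82},{"hand":1,"slide":[42,-78.3,9],"yaw":-0.82},{"hand":1,"slide":[42,-78.3,9],"yaw":-0.82},{"hand":1,"slide":[42,-78.3,9],"yaw":-0.82},{"hand":1,"slide":[42,-78.3,9],"yaw":-0.82}]'; python3 -c "
from h import *
s=sense();print(s['joints'],s['tcp_pos'],s['ee_rot'][:,1])"
```

```text
time_s: 1.35
tcp_pos: [0.481, 0.0951, 0.3816]
ee_rot: [[0.386, -0.922, -0.0], [-0.922, -0.386, 0.0], [-0.0, 0.0, -1.0]]
wrist_force: [1.0, 1.5, 1.2]
gripper_width: 0.018
[ 3.01981272e+01  5.57575171e+00 -8.76366594e+00 -1.34918281e-02
 -7.56593888e+01 -7.48800900e+00] [0.48098561 0.09509038 0.38156343] [-9.22492440e-01 -3.86015153e-01  9.08325834e-06]
```

```bash
python3 -m inch '[{"hand":1,"slide":[15.6,-29.2,0],"yaw":0},{"hand":1,"slide":[15.6,-29.2,0],"yaw":0},{"hand":1,"slide":[15.6,-29.2,0],"yaw":0},{"hand":1,"slide":[15.6,-29.2,0],"yaw":0},{"hand":1,"slide":[15.6,-29.2,0],"yaw":0},{"hand":1,"slide":[15.6,-29.2,0],"yaw":0},{"hand":1,"slide":[15.6,-29.2,0],"yaw":0},{"hand":1,"slide":[15.6,-29.2,0],"yaw":0},{"hand":1,"slide":[15.6,-29.2,0],"yaw":0}]'; python3 -c "
from h import *
cv2.imwrite('pics/w1.png',capture('wrist'))
W=model('wrist');print([proj(W,p) for p in ((.6277,-.1743,.233),(.518,-.221,.206))])
s=sense();print(s['joints'],s['tcp_pos'],s['ee_rot'][:,1])"
```

```text
time_s: 2.48
tcp_pos: [0.6362, -0.1935, 0.3825]
ee_rot: [[0.388, -0.922, 0.001], [-0.922, -0.388, 0.0], [0.0, -0.001, -1.0]]
wrist_force: [-0.3, 0.9, 0.0]
gripper_width: 0.006
[(np.float64(283.92291678867565), np.float64(254.36979992524317)), (np.float64(435.59873359713663), np.float64(240.56707201437186))]
[-3.02258102e+00  2.37631589e+01  1.58208168e+01 -7.45943700e-03
 -8.19997531e+01  2.58201819e+01] [ 0.63629795 -0.19359048  0.38254186] [-0.92188588 -0.3874603  -0.00096589]
```

View pics/w1.png

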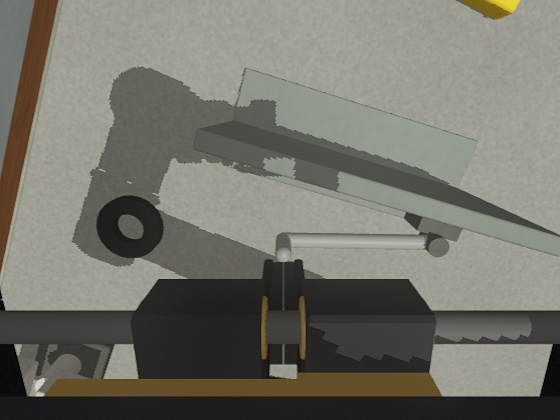

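The tip post at (284,250) and the hinge at (437,245) sit within a few pixels of prediction. I'll lower beside the post and compute the arc.

```bash
python3 -m inch '[{"hand":1,"slide":[0.2,-0.4,-5],"yaw":0},{"hand":1,"slide":[0.2,-0.4,-9.5],"yaw":0},{"hand":1,"slide":[0.2,-0.4,-9.9],"yaw":0},{"hand":1,"slide":[0.2,-0.4,-9.9],"yaw":0}]'; python3 -c "
from h import *
s=sense();p=s['tcp_pos'];print(p)
h=np.array([.518,-.221])
for th in (23,31,39,47,55,63,71,79,87,92,96,97.5):
    a=np.radians(th);q=h+.12*np.array([np.cos(a),np.sin(a)])-.0155*np.array([-np.sin(a),np.cos(a)])
    print(th,np.round((q-p[:2])*100,1),round(np.radians(th-23),2))
"
```

```text
time_s: 3.02
tcp_pos: [0.6394, -0.1988, 0.2847]
ee_rot: [[0.387, -0.922, 0.003], [-0.922, -0.387, -0.001], [0.002, -0.002, -1.0]]
wrist_force: [-0.1, -0.2, 0.3]
gripper_width: 0.007
[ 0.6393718  -0.19876881  0.28466561]
23 [-0.5  1. ] 0.0
31 [-1.1  2.6] 0.14
39 [-1.8  4.1] 0.28
47 [-2.8  5.5] 0.42
55 [-4.   6.7] 0.56
63 [-5.3  7.8] 0.7
71 [-6.8  8.6] 0.84
79 [-8.3  9.3] 0.98
87 [-10.    9.7] 1.12
92 [-11.    9.8] 1.2
96 [-11.9   9.9] 1.27
97.5 [-12.2   9.9] 1.3
```

```bash
python3 -m inch '[{"hand":1,"slide":[-0.5,1.0,0],"yaw":0},{"hand":1,"slide":[-1.1,2.6,0],"yaw":0.14},{"hand":1,"slide":[-1.8,4.1,0],"yaw":0.28},{"hand":1,"slide":[-2.8,5.5,0],"yaw":0.42},{"hand":1,"slide":[-4.0,6.7,0],"yaw":0.56},{"hand":1,"slide":[-5.3,7.8,0],"yaw":0.7},{"hand":1,"slide":[-6.8,8.6,0],"yaw":0.84},{"hand":1,"slide":[-8.3,9.3,0],"yaw":0.98},{"hand":1,"slide":[-10,9.7,0],"yaw":1.12},{"hand":1,"slide":[-11,9.8,0],"yaw":1.2}]'; python3 -c "
from h import *
s=sense();print(s['tcp_pos'],s['wrist_force'])"
```

```text
time_s: 4.28
tcp_pos: [0.529, -0.1, 0.2853]
ee_rot: [[1.0, 0.029, 0.006], [0.029, -1.0, 0.001], [0.007, -0.001, -1.0]]
wrist_force: [1.8, 0.4, 0.5]
gripper_width: 0.004
[ 0.52898213 -0.09995389  0.28527931] [1.81584857 0.36819428 0.46948478]
```

```bash
python3 -m inch '[{"hand":1,"slide":[-0.5,0,0],"yaw":0.05},{"hand":1,"slide":[-0.9,0,0],"yaw":0.07},{"hand":1,"slide":[-1.1,0,0],"yaw":0.07},{"hand":1,"slide":[-1.1,0,0],"yaw":0.07}]'; python3 -m inch '[{"hand":1,"slide":[-0.15,0,0],"yaw":0},{"hand":1,"slide":[-0.3,0,0],"yaw":0},{"hand":1,"slide":[-0.3,0,0],"yaw":0}]'
```

```text
time_s: 4.78
tcp_pos: [0.5192, -0.1005, 0.2843]
ee_rot: [[0.995, 0.095, 0.006], [0.095, -0.995, 0.0], [0.006, 0.0, -1.0]]
wrist_force: [3.9, 3.1, 3.4]
gripper_width: 0.006
time_s: 5.15
tcp_pos: [0.5186, -0.1005, 0.2844]
ee_rot: [[0.995, 0.096, 0.011], [0.096, -0.995, 0.0], [0.011, 0.001, -1.0]]
wrist_force: [9.4, 2.5, 1.0]
gripper_width: 0.006
```

Force rose to 9 N with no further motion, so the hook is on its end stop. I'll back off, lift, and go over the panel.

```bash
python3 -m inch '[{"hand":1,"slide":[2.5,0,0],"yaw":0},{"hand":1,"slide":[3,0,3],"yaw":0},{"hand":0,"slide":[4,3,9],"yaw":0},{"hand":0,"slide":[7,26.5,9],"yaw":0.11},{"hand":0,"slide":[7,26.5,9],"yaw":0.11},{"hand":0,"slide":[7,26.5,9],"yaw":0.11},{"hand":0,"slide":[7,26.5,9],"yaw":0.11},{"hand":0,"slide":[7,26.5,9],"yaw":0.11},{"hand":0,"slide":[7,26.5,9],"yaw":0.11},{"hand":0,"slide":[7,26.5,9],"yaw":0.11}]'; python3 -c "
from h import *
w=capture('wrist');W=model('wrist');print([proj(W,p) for p in ((.6530,.1798,.212),(.528,.1542,.212))])
cv2.imwrite('pics/w2.png',w)
t=capture('top');s=capture('scene');cv2.imwrite('pics/t2.png',t);cv2.imwrite('pics/s2.png',s)
f=lambda i,u,v:cv2.convertScaleAbs(cv2.resize(i[v:v+130,u:u+130],(390,390),interpolation=cv2.INTER_CUBIC),alpha=1.5)
cv2.imwrite('pics/ts2.png',np.hstack([f(t,340,120),f(s,130,210)]))
s=sense();print(s['joints'],s['tcp_pos'],s['ee_rot'][:,1],s['time_s'])"
```

```text
time_s: 6.4
tcp_pos: [0.5843, 0.1625, 0.3725]
ee_rot: [[0.979, 0.202, -0.001], [0.202, -0.979, -0.001], [-0.001, 0.001, -1.0]]
wrist_force: [0.8, -0.2, 0.0]
gripper_width: 0.834
[(np.float64(280.27703695770526), np.float64(122.70943608178001)), (np.float64(280.4541632884628), np.float64(292.9422602806867))]
[ 3.08352806e+01  1.78324254e+01  5.69471746e+00  4.69894332e-03
 -7.78672994e+01  7.08284363e+01] [0.58452139 0.16280328 0.37292237] [ 2.02184039e-01 -9.79347540e-01  1.04432496e-04] 6.55
```

View pics/w2.png

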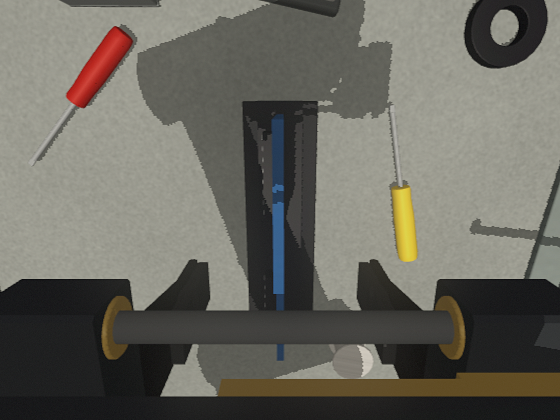

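View pics/ts2.png

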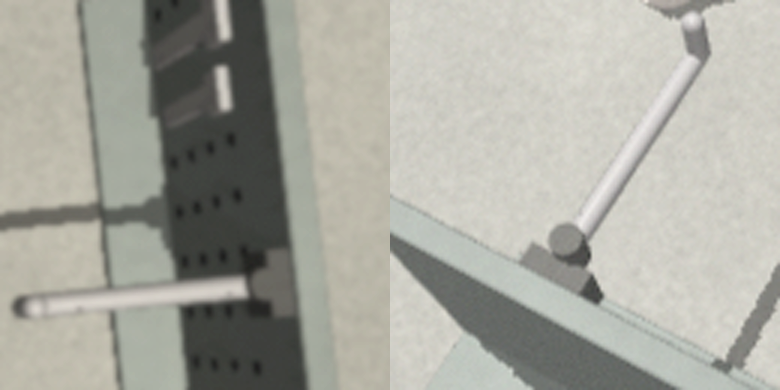

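The hook stands fully out (tip in the top picture near (348,222)). The panel's top strip is at columns 274–284, within about 1 px of prediction. I'll descend onto the bar.

```bash
python3 - <<'E'
from h import *
T=model("top");S=model("scene")
a=(340+25/3,120+307/3);b=(130+303/3,210+18/3)
t=tri((T,*a),(S,*b));print(t,onz(T,*a,.233),onz(S,*b,.233),np.degrees(np.arctan2(*(t[:2]-[.518,-.221])[::-1])))
E
python3 -m inch '[{"hand":0,"slide":[0.5,0.5,-4],"yaw":0},{"hand":0,"slide":[0.5,0.5,-8],"yaw":0},{"hand":0,"slide":[0.5,0.5,-11],"yaw":0},{"hand":0,"slide":[0.5,0.5,-12.7],"yaw":0},{"hand":0,"slide":[0.5,0.5,-12.7],"yaw":0},{"hand":0,"slide":[0.5,0.5,-12.7],"yaw":0}]'
```

```text
[ 0.50225078 -0.09610455  0.22870676] [ 0.50271675 -0.09484864  0.233     ] [ 0.50364128 -0.09833679  0.233     ] 97.18701888855117
time_s: 7.3
tcp_pos: [0.5904, 0.1692, 0.2473]
ee_rot: [[0.979, 0.204, 0.003], [0.204, -0.979, 0.001], [0.003, -0.0, -1.0]]
wrist_force: [1.1, 0.3, 0.8]
gripper_width: 1.003
```

```bash
python3 -m inch '[{"hand":1,"slide":[0,0,0],"yaw":0},{"hand":1,"slide":[0,0,0],"yaw":0},{"hand":1,"slide":[0,0,0],"yaw":0},{"hand":1,"slide":[0,0,0],"yaw":0},{"hand":1,"slide":[0,0,0],"yaw":0},{"hand":1,"slide":[0,0,0],"yaw":0},{"hand":1,"slide":[0,0,0],"yaw":0},{"hand":1,"slide":[0,0,0],"yaw":0}]'; python3 -m inch '[{"hand":1,"slide":[0,0,1.5],"yaw":0},{"hand":1,"slide":[0,0,3],"yaw":0},{"hand":1,"slide":[0,0,4.5],"yaw":0},{"hand":1,"slide":[0,0,6.5],"yaw":0},{"hand":1,"slide":[0,0,8.2],"yaw":0},{"hand":1,"slide":[0,0,8.2],"yaw":0},{"hand":1,"slide":[0,0,8.2],"yaw":0}]'
```

```text
time_s: 8.3
tcp_pos: [0.5896, 0.169, 0.2457]
ee_rot: [[0.979, 0.204, -0.0], [0.204, -0.979, -0.0], [-0.0, -0.0, -1.0]]
wrist_force: [-0.4, -0.6, 0.7]
gripper_width: 0.171
time_s: 9.18
tcp_pos: [0.5891, 0.169, 0.327]
ee_rot: [[0.979, 0.204, -0.002], [0.204, -0.979, -0.0], [-0.001, -0.0, -1.0]]
wrist_force: [-0.6, -0.3, -4.3]
gripper_width: 0.088
```

Gripped (7.7 mm opening, about 4 N of weight). I'll go to a point ahead of the tip, clearing the short panel first.

```bash
python3 -m inch '[{"hand":1,"slide":[0,-4,0],"yaw":0},{"hand":1,"slide":[0,-8,0],"yaw":-0.03},{"hand":1,"slide":[-3,-12,0],"yaw":-0.06},{"hand":1,"slide":[-7,-17,0],"yaw":-0.09},{"hand":1,"slide":[-9.4,-20.1,0],"yaw":-0.092},{"hand":1,"slide":[-9.4,-20.1,0],"yaw":-0.092},{"hand":1,"slide":[-9.4,-20.1,0],"yaw":-0.092},{"hand":1,"slide":[-9.4,-20.1,0],"yaw":-0.092}]'; python3 -c "
from h import *
s=sense();p=s['tcp_pos'];R=s['ee_rot'];print(p,R[:,0],R[:,1])
s=capture('scene');t=capture('top');cv2.imwrite('pics/s3.png',s)
g=lambda i,u,v:cv2.convertScaleAbs(cv2.resize(i[v:v+200,u:u+133],(399,600),interpolation=cv2.INTER_CUBIC),alpha=1.5)
cv2.imwrite('pics/ts3.png',np.hstack([g(t,300,90),g(s,150,110)]))
S=model('scene');z=p[2]-.075
wt=np.array([p[0]+.0015,p[1],z]);X=np.array([np.cos(.113),np.sin(.113),0])
for q in (wt,wt-.04*X,wt+.04*X,wt-.065*X+[0,0,.04],wt+.065*X+[0,0,.04]): print(proj(S,q), proj(model('top'),q))
"
```

```text
time_s: 10.18
tcp_pos: [0.4962, -0.0313, 0.3273]
ee_rot: [[0.993, 0.114, -0.001], [0.114, -0.993, -0.0], [-0.001, -0.0, -1.0]]
wrist_force: [-0.1, -0.1, -2.6]
gripper_width: 0.088
[ 0.49619933 -0.03126089  0.32726564] [ 9.93497638e-01  1.13851469e-01 -5.35142716e-04] [ 1.13851462e-01 -9.93497782e-01 -4.40643893e-05]
(np.float64(252.90599101582848), np.float64(176.9420468208279)) (np.float64(305.27515416600994), np.float64(225.10399463999136))
(np.float64(230.6490869693128), np.float64(167.7091423408135)) (np.float64(308.22294065613147), np.float64(254.02788219624273))
(np.float64(275.87310852860327), np.float64(186.46957148164935)) (np.float64(302.34782232927955), np.float64(196.38080957582036))
(np.float64(213.53842147645838), np.float64(144.95252265305353)) (np.float64(313.27545871281484), np.float64(275.5611377372561))
(np.float64(291.4672736027315), np.float64(176.40847875863952)) (np.float64(302.9771838379439), np.float64(174.85280221639496))
```

View pics/ts3.png

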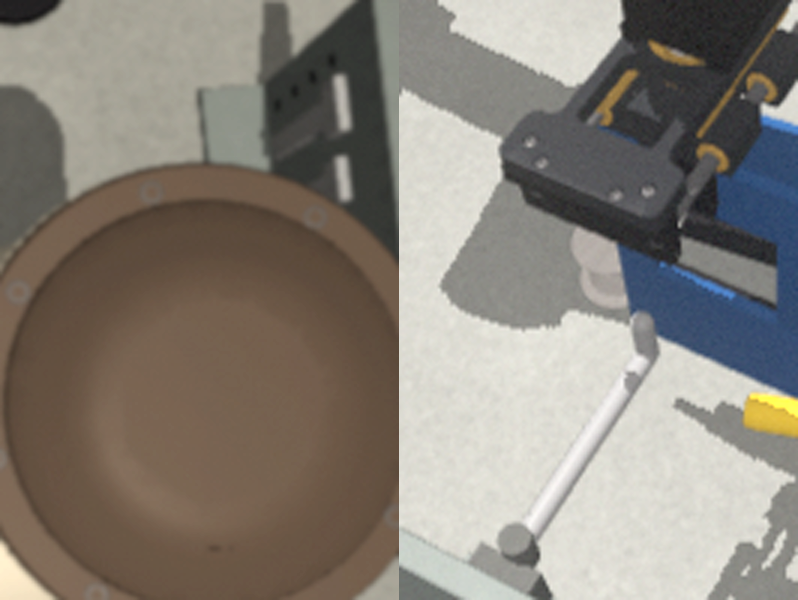

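The tip is still at scene (231,217), with the window just beyond it. The window's lower right corner is at about (276,212) and the panel's lower right side is visible. I'll check the predicted corner against it.

```bash
python3 - <<'E'
from h import *
p=np.array([.4962,-.0313,.3273]);S=model('scene')
X=np.array([.9935,.1138,0]);Y=np.array([-.1138,.9935,0])
z=p[2]-.0743
for dx in (0,.0015,.003):
  c=p+dx*X; c[2]=z
  print(dx,proj(S,c+.04*X-.004*Y-[0,0,.08]),proj(S,c+.04*X-.004*Y))
im=cv2.imread('pics/s3.png').astype(int)
for v in (190,196,202,208,216,225): print(v,[tuple(im[v,u]) for u in range(270,284)] if v==208 else [int(im[v,u,0]-im[v,u,2]) for u in range(268,284)],[int(im[v,u,0]-im[v,u,2]) for u in range(216,232)])
E
```

```text
0 (np.float64(274.16393381775976), np.float64(215.22992111803626)) (np.float64(273.85262372698196), np.float64(187.6414007542395))
0.0015 (np.float64(274.9499451113324), np.float64(215.57095545226633)) (np.float64(274.73062481157996), np.float64(188.00588783541946))
0.003 (np.float64(275.73680043855506), np.float64(215.91235599555256)) (np.float64(275.6096793413881), np.float64(188.37081223629818))
190 [3, 1, 3, 3, 6, 19, 31, 35, 41, 39, 39, 39, 41, 43, 41, 39] [-9, -8, -9, -8, -5, -6, -5, 1, -3, -1, -3, 1, 2, 0, 0, 3]
196 [0, 4, 5, 4, 1, 3, 3, 6, 37, 40, 44, 41, 42, 42, 41, 38] [-7, -9, -8, -8, -8, -10, -10, 9, 31, 34, 35, 37, 38, 36, 37, 35]
202 [-2, -3, -3, -2, -3, -2, -2, 7, 32, 38, 43, 40, 40, 38, 39, 39] [-8, -9, -8, -9, -8, -7, -7, -6, 7, 27, 33, 33, 34, 36, 35, 35]
208 [(np.int64(75), np.int64(78), np.int64(78)), (np.int64(82), np.int64(84), np.int64(84)), (np.int64(86), np.int64(87), np.int64(90)), (np.int64(84), np.int64(88), np.int64(88)), (np.int64(85), np.int64(89), np.int64(90)), (np.int64(81), np.int64(78), np.int64(75)), (np.int64(73), np.int64(55), np.int64(43)), (np.int64(72), np.int64(50), np.int64(36)), (np.int64(71), np.int64(51), np.int64(35)), (np.int64(72), np.int64(50), np.int64(35)), (np.int64(73), np.int64(50), np.int64(34)), (np.int64(69), np.int64(46), np.int64(32)), (np.int64(72), np.int64(49), np.int64(34)), (np.int64(75), np.int64(53), np.int64(38))] [-9, -8, -7, -10, -8, -7, -9, -8, -7, -4, 23, 35, 33, 33, 34, 34]
216 [36, 39, 40, 44, 42, 45, 47, 45, 38, 36, 38, 38, 37, 35, 38, 37] [-8, -6, -5, -6, -6, -5, -4, -1, -3, -3, -4, -2, -2, -3, -3, -1]
225 [38, 39, 38, 38, 36, 36, 39, 39, 36, 37, 38, 37, 38, 38, 39, 38] [-7, -7, -7, -6, -6, -6, -7, -8, -6, -6, -7, -7, -4, -3, -1, -2]
```

```bash
python3 -m inch '[{"hand":1,"slide":[0.3,-3,0],"yaw":0},{"hand":1,"slide":[0.6,-6,0],"yaw":0},{"hand":1,"slide":[1.0,-9,0],"yaw":0},{"hand":1,"slide":[1.3,-12,0],"yaw":0},{"hand":1,"slide":[1.3,-12.55,0],"yaw":0},{"hand":1,"slide":[1.3,-12.55,0],"yaw":0},{"hand":1,"slide":[1.3,-12.55,0],"yaw":0}]'; python3 -m inch '[{"hand":1,"slide":[0,0,-1],"yaw":0},{"hand":1,"slide":[0,0,-2],"yaw":0},{"hand":1,"slide":[0,0,-3],"yaw":0},{"hand":1,"slide":[0,0,-3.8],"yaw":0},{"hand":1,"slide":[0,0,-4.1],"yaw":0},{"hand":1,"slide":[0,0,-4.1],"yaw":0},{"hand":1,"slide":[0,0,-4.1],"yaw":0}]';  python3 -c "
from h import *
s=sense();p=s['tcp_pos'];R=s['ee_rot'];print(p,s['wrist_force'])
s=capture('scene');w=capture('wrist')
g=lambda i,u,v:cv2.convertScaleAbs(cv2.resize(i[v:v+200,u:u+133],(399,600),interpolation=cv2.INTER_CUBIC),alpha=1.5)
cv2.imwrite('pics/ts4.png',np.hstack([g(s,150,170),cv2.resize(w,(400,300)).repeat(2,0)[:600]]))
"
```

```text
time_s: 11.15
tcp_pos: [0.5087, -0.1567, 0.3276]
ee_rot: [[0.993, 0.114, -0.0], [0.114, -0.993, 0.0], [-0.0, -0.0, -1.0]]
wrist_force: [-0.2, 1.1, -2.2]
gripper_width: 0.09
time_s: 12.02
tcp_pos: [0.509, -0.1574, 0.288]
ee_rot: [[0.994, 0.113, 0.002], [0.113, -0.994, -0.0], [0.002, 0.001, -1.0]]
wrist_force: [-1.9, 3.2, 5.1]
gripper_width: 0.092
[ 0.50898504 -0.15744417  0.28804924] [-1.92591012  3.18110237  5.13430706]
```

View pics/ts4.png

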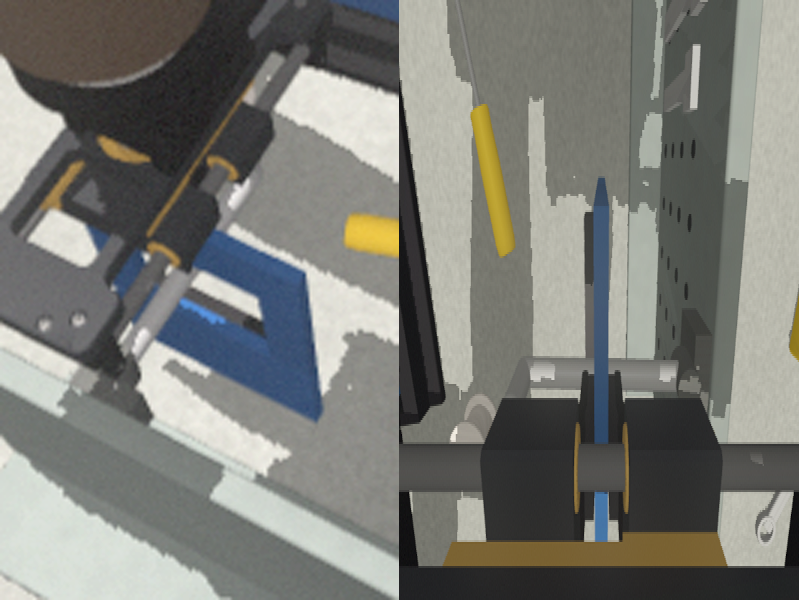

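The arm passes through the window, with the panel between tip and board. But the force already changed sign 8 mm before I expected the window edge to reach the arm. I'll hold and re-read before going on.

```bash
python3 -m inch '[{"hand":1,"slide":[0,0,0],"yaw":0},{"hand":1,"slide":[0,0,0],"yaw":0},{"hand":1,"slide":[0,0,0],"yaw":0}]'; python3 -m inch '[{"hand":1,"slide":[0,0,0.6],"yaw":0},{"hand":1,"slide":[0,0,0.6],"yaw":0},{"hand":1,"slide":[0,0,0.6],"yaw":0}]'; python3 -c "
from h import *
s=sense();print(s['moment'])
im=capture('scene');cv2.imwrite('pics/s5.png',im)
p=s['tcp_pos'];R=s['ee_rot'];S=model('scene');X=R[:,0];Y=-R[:,1];c=p+.002*X
for off in (.0737,.082): print(off,[np.round(proj(S,c+a*X-.004*Y-[0,0,off]+[0,0,b]),1) for a,b in ((.065,.04),(.04,-.08),(.065,-.16))])
g=cv2.convertScaleAbs(cv2.resize(im[210:320,195:285],(630,770)[:2],interpolation=cv2.INTER_CUBIC),alpha=1.5)[:600]
cv2.imwrite('pics/s5c.png',g)
"
```

```text
time_s: 12.5
tcp_pos: [0.509, -0.1575, 0.288]
ee_rot: [[0.994, 0.113, 0.002], [0.113, -0.994, -0.0], [0.002, 0.001, -1.0]]
wrist_force: [-2.1, 3.1, 6.1]
gripper_width: 0.09
time_s: 12.88
tcp_pos: [0.5084, -0.1575, 0.2919]
ee_rot: [[0.994, 0.113, -0.001], [0.113, -0.994, 0.0], [-0.001, -0.0, -1.0]]
wrist_force: [-0.3, 0.8, -3.1]
gripper_width: 0.089
[-0.02750251 -0.0134259   0.03606875]
0.0737 [array([246.8, 261.1]), array([238.3, 286. ]), array([254.3, 308.6])]
0.082 [array([247.2, 263.7]), array([238.7, 287.9]), array([254.6, 310. ])]
```

View pics/s5c.png

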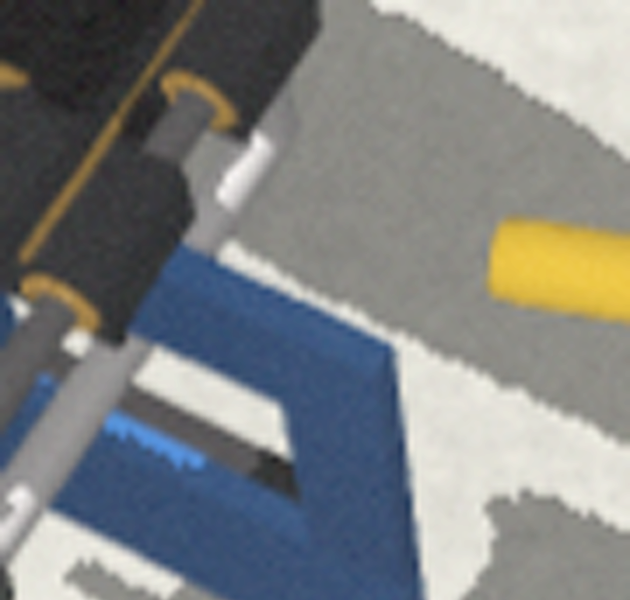

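The hold and small lift confirm real contact: −3 N free at z 0.292, +6 N at 0.288. Allowing for the panel's 8 mm side face, the corners match the expected pose to about 4 mm, so this is the window edge on the arm. I'll lower to light contact and open a little.

```bash
python3 -m inch '[{"hand":1,"slide":[0,0,-0.3],"yaw":0},{"hand":1,"slide":[0,0,-0.5],"yaw":0},{"hand":1,"slide":[0,0,-0.5],"yaw":0},{"hand":1,"slide":[0,0,-0.5],"yaw":0}]'; python3 -m inch '[{"hand":0.85,"slide":[0,0,0],"yaw":0},{"hand":0.8,"slide":[0,0,0],"yaw":0},{"hand":0.7,"slide":[0,0,0],"yaw":0},{"hand":0.7,"slide":[0,0,0],"yaw":0},{"hand":0.7,"slide":[0,0,0],"yaw":0},{"hand":0.7,"slide":[0,0,0],"yaw":0}]'
```

```text
time_s: 13.42
tcp_pos: [0.5085, -0.1575, 0.2882]
ee_rot: [[0.994, 0.113, 0.0], [0.113, -0.994, -0.0], [0.0, 0.0, -1.0]]
wrist_force: [-1.7, 1.3, 2.2]
gripper_width: 0.087
time_s: 14.18
tcp_pos: [0.5086, -0.1575, 0.2877]
ee_rot: [[0.994, 0.113, 0.0], [0.113, -0.994, -0.0], [0.0, 0.0, -1.0]]
wrist_force: [0.1, 0.1, 0.3]
gripper_width: 0.302
```

Wrist forces are now zero, so the panel carries itself. I'll raise straight up, back away, and look.

```bash
python3 -m inch '[{"hand":0.7,"slide":[0,0,1.5],"yaw":0},{"hand":0.7,"slide":[0,0,3.5],"yaw":0},{"hand":0.7,"slide":[0,0,7],"yaw":0},{"hand":0.7,"slide":[0,0,12],"yaw":0},{"hand":0.7,"slide":[-4,12,14],"yaw":0},{"hand":0.7,"slide":[-4,30,14],"yaw":0},{"hand":0.7,"slide":[-4,30,14],"yaw":0},{"hand":0.7,"slide":[-4,30,14],"yaw":0},{"hand":0.7,"slide":[-4,30,14],"yaw":0},{"hand":0.7,"slide":[-4,30,14],"yaw":0}]'; python3 -m inch '[{"hand":0.7,"slide":[0,10,0],"yaw":0},{"hand":0.7,"slide":[0,15,0],"yaw":0},{"hand":0.7,"slide":[0,15,0],"yaw":0},{"hand":0.7,"slide":[0,15,0],"yaw":0}]'; python3 -c "
from h import *
s=capture('scene');t=capture('top');cv2.imwrite('pics/s6.png',s);cv2.imwrite('pics/t6.png',t)
g=lambda i,u,v:cv2.convertScaleAbs(cv2.resize(i[v:v+200,u:u+133],(399,600),interpolation=cv2.INTER_CUBIC),alpha=1.5)
cv2.imwrite('pics/ts6.png',np.hstack([g(t,320,110),g(s,160,190)]))
"
```

```text
time_s: 15.42
tcp_pos: [0.4683, 0.1456, 0.4288]
ee_rot: [[0.993, 0.118, 0.001], [0.118, -0.993, 0.001], [0.002, -0.001, -1.0]]
wrist_force: [0.1, -0.9, -0.6]
gripper_width: 0.301
time_s: 15.92
tcp_pos: [0.4688, 0.2932, 0.4276]
ee_rot: [[0.993, 0.114, -0.0], [0.114, -0.993, -0.001], [-0.0, 0.001, -1.0]]
wrist_force: [0.0, -0.1, 0.0]
gripper_width: 0.297
```

View pics/ts6.png

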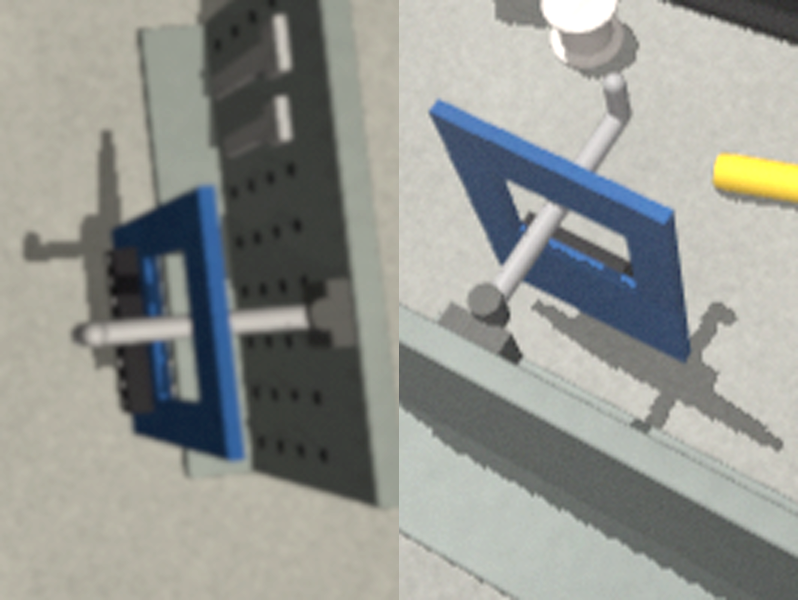

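View pics/s6.png

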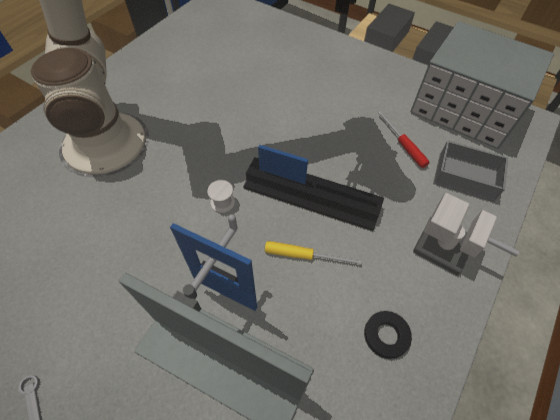

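The panel hangs on the hook behind the tip, square to the arm, and the short panel is still in the rack. I'll measure its tilt and centring, then check that it isn't moving.

```bash
python3 - <<'E'
from h import *
np.set_printoptions(precision=4,suppress=True)
T=model("top");S=model("scene")
t=lambda u,v:(320+u/3,110+v/3)
s=lambda u,v:(160+(u-399)/3,190+v/3)
L=tri((T,*t(232,460)),(S,*s(438,104)));R=tri((T,*t(207,188)),(S,*s(672,212)))
tip=tri((T,*t(88,334)),(S,*s(613,82)))
d=R-L;c=(L+R)/2;h=np.array([.5185,-.221]);u=(tip[:2]-h)/np.linalg.norm(tip[:2]-h)
print(L,R,np.linalg.norm(d),"yaw",np.degrees(np.arctan2(d[1],d[0])),"tilt",np.degrees(np.arcsin(d[2]/np.linalg.norm(d))))
print("tip",tip,"hook dir",np.degrees(np.arctan2(u[1],u[0])),"along",(c[:2]-h)@u,"off",(c[:2]-h)@[u[1],-u[0]])
a=cv2.imread('pics/s6.png').astype(int);b=capture('scene').astype(int)
print("change",np.abs(a-b)[215:320,165:270].max(), sense()['time_s'])
E
python3 -m inch '[{"hand":0.7,"slide":[0,0,0],"yaw":0},{"hand":0.7,"slide":[0,0,0],"yaw":0},{"hand":0.7,"slide":[0,0,0],"yaw":0},{"hand":0.7,"slide":[0,0,0],"yaw":0},{"hand":0.7,"slide":[0,0,0],"yaw":0},{"hand":0.7,"slide":[0,0,0],"yaw":0}]' >/dev/null
python3 -c "
from h import *
a=cv2.imread('pics/s6.png').astype(int);b=capture('scene').astype(int);d=np.abs(a-b)[215:320,165:270]
print(d.max(),d.mean(),(d.max(2)>40).sum())"
```

```text
[ 0.4466 -0.1617  0.2439] [ 0.5749 -0.148   0.2482] 0.12904591791604095 yaw 6.091564986320078 tilt 1.9109414830029074
tip [ 0.5038 -0.0976  0.2282] hook dir 96.78831537532054 along 0.06661457320903799 off 0.00014021130585241054
change 9 16.075
9 1.2325018896447468 0
```

The panel's top is at z ≈ 0.246, so the window edge rests at 0.206, which is the top of the arm. It is centred to within 1 mm, square to under 1°, and not moving, so I'm handing in.

```bash
python3 -c "
from station import *
print(finish_job())"
```

```text
the job is handed in; nothing more can be done
None
```

The job is handed in at about 17 s of the 67 s allowed. The hook is fully out, the tall panel hangs on it by its window behind the tip, and the short panel is still in the rack.

**Hook:** I pushed the post along its arc with the shut fingers until it met the end stop, where the force rose to 9 N with no further motion. The last measured direction was about 96.8°, against about 96.1° for square to the board.

**Panel:** It hangs 67 mm from the hinge, centred on the arm to within about 1 mm and square to it to under 1°. The window edge is at z ≈ 0.206, the top of the arm. Pictures nearly a second apart showed no motion, and the robot was touching nothing.

**Checks that did not agree fully:**
- The window edge met the arm about 8 mm sooner than computed. I think the panel slipped a few millimetres in the grip, but the final height was right.
- The measured sideways tilt is about 1.9°. I put the picture error at 1° or more, so this is not clearly a real tilt.

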